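# Turn a circuit board over on the sloped stop

## Task

The framed circuit board lies on the mat with its components up. Turn it over so that its solder side is up: with your fingertips push it up the aluminium sloped stop until it leans there by itself, then from behind the stop push its raised edge back over, so that it falls upside down and lies flat on the mat. Do not grip or squeeze the board, never lift it off the bench, and leave the other things where they are.

Things in the scene. Friction and masses are not known exactly. Their poses are not given: they have to be found in the camera images.
- board: Green circuit board in a black frame with round edges: 90 (its x) x 80 (y) x 10 mm thick, 0.08 to 0.17 kg, loose. Origin at its centre, half-way through. Its z points out of the component side (chips, cans, white strip), up at the start; the other side has rows of solder dots. It starts before the stop, +x edge facing it within 0.2 rad of square, 15 to 35 mm from the toe.
- board_front (a point): Point on the centre line of the frame's +x edge bar (10 mm thick), 40 mm from the board's centre along its +x: the edge that climbs the stop and then sticks out past it. When the board has been pushed fully up, this point is about 55 mm past the toe and 62 mm above the mat.
- board_back (a point): Point on the centre line of the frame's -x edge bar (10 mm thick), 40 mm from the board's centre along its -x: the edge to push first. It stays on the mat; fully pushed up it lies 2 mm before the toe and the board leans at 45 degrees on the slope, staying so when let go (friction about 0.6).
- turn_stop: Fixed stop of bent aluminium plate, 130 mm wide (its y), yellow stripes on both sides of the slope. Origin on the mat's top (2.2 mm above the bench) at the middle of the toe, where the slope starts. Its x is level and points up the slope, away from the board: 45 degrees up to an edge 42 mm above the mat, 42 mm past the toe.
- stop_edge (a point): Middle of the stop's straight upper edge, 42 mm above the mat. Behind it an upright plate 4 mm thick drops to a flat foot (screw heads to 7 mm high) that ends 33 mm behind the edge. Pushed back from behind, the leaning board turns about its lower edge; following the arc of its raised edge upwards keeps that lower edge from slipping.
- connector_1: metal circular connector, loose on the mat, about 28x30x27 mm; bystander, origin under its middle
- connector_3: metal circular connector, loose on the mat, about 26x30x26 mm; bystander, origin under its middle
- connector_4: metal circular connector, loose on the mat, about 26x29x25 mm; bystander, origin under its middle
- spool: blue-flanged reel of solder, about 59x87x51 mm; bystander, origin under its middle
- tin: round light-grey lidded tin, 59 mm across, 24 mm high; bystander, origin under its middle
- tape: yellow roll of tape lying flat, 100 mm across, 19 mm high; bystander, origin under its middle
- battery: black and copper-coloured block battery standing upright, 18x27x48 mm; bystander, origin under its middle
Mind the look-alikes: they are no part of the job. What is shaped like the turn_stop but turquoise is not meant.

How it is judged:
By the outcome, as a careful person would: the job done as asked, in the order asked, and still so for the second after the job is handed in, with the robot touching nothing.
It also fails if it takes over 42 s, if anything falls off the work surface, if the arm or the gripper's body presses on something with over 40 N, if the wrist force passes 120 N, or if a joint passes its speed limit or range.

## Robot

A 6-joint arm with a two-finger parallel gripper is mounted at the origin on a cart in front of the work surface, level with it; the furniture and walls round the work are solid. World frame = base frame: x ahead of the robot, y to its left, z up, the work surface at z = 0. Lengths are in m, angles in degrees, forces in N, time in s.
With the tool pointing down it reaches from about 0.4 to 0.825 m from the base axis. Payload 7 kg.
Tool frame: the origin (TCP) lies on the centre line of the jaws, within the pads' length; the fingertips stand 17 mm ahead of it and the grasp point (between the pads) lies 2 mm behind it; y points along the fingers, z is the direction in which the jaws open and shut, and the axes are right-handed (so a half turn about y gives the same grasp; the last joint's range is limited). The gripper opens to 88 mm and grips with 3 to 60 N. Pads are 19 mm wide; open, the fingers measure 130 mm over their backs; the gripper's body (78 mm by 193 mm) begins 47 mm behind the grasp point.
Start: joints at [-49.269, 20.546, 0.682, 0, -70.136, -16.507], TCP at [0.277, -0.616, 0.244] pointing down, gripper open.
Joint ranges: [-176.03, 176.03], [-82.01, 121.73], [-58.28, 71.71], [-173.87, 95.51], [-174.79, -0.11], [-173.66, 173.66]. Speed limits (degrees/s): [136.94, 136.94, 172.46, 180, 180, 180].

## Interface

Orientations are given as [roll, pitch, yaw] about the fixed x, y, z axes, in that order (R = Rz(yaw) Ry(pitch) Rx(roll)).
In Python, from plant import r, capture, camera_info gives the robot as it stands. The module is installed in compiled form; this text tells all that it offers.
- The arm moves only by the tool apply_moves, never from a script. Its argument "deltas" is a list of rows, each an object of numbers: "tx", "ty", "tz": the shift along the tool's x, y, z in m; "turn": the turn about the tool's y in rad; "gripper": the finger opening in m, from 0 to 0.0876. A call has 1 to 5 rows; each row is the pose to reach, as a shift and turn from the pose commanded when the call began, along the tool's axes at that moment; what a row does not reach only later rows make up. A row lasts 1/10 s, in which the tool goes at most 50 mm and 8.59 degrees, less where a joint would pass 70% of its speed; a pose out of reach is approached as far as the arm can. A call with a gripper value outside its range is refused whole. The fingers move at their own pace and stop on an object; "newtons" is the grip in N (left out, the last holds). Time passes only in rows, so rows that repeat a pose let the fingers close. It gives the time, the measured TCP pose, the force and the opening at its end, in the units of the state.
- r.get_state(): the state, without advancing time (a new reading comes with each control period).
- capture(name): name is "side" or "top" or "wrist"; returns (picture, depth): 480x640x3 uint8, red, green, blue; 480x640 float32, m along the optical axis (not along the pixel's ray), 0 where there is no reading.
- camera_info(name): a dict with "K" (3x3 intrinsics, pixels), "eye" and "orientation" of the camera in the world; the wrist camera has in their place "tool_from_camera" (4x4, takes a point from camera to tool coordinates, whose origin is the TCP and whose axes are the tool frame's). Camera axes: x right, y up, looking along -z (the intrinsics and any distortion apply to the point x, -y, -z); pixel columns grow to the right and rows downward; lengths in m; the calibration is good to about 2 mm. A picture is of the moment at which its call begins: read the wrist's pose just before it. camera_info takes no time and is no camera call.
- r.close_job(): hands the job in, once; it reports no verdict.
The state is a dict: "time_s": time; "joints": joint angles; "qd": joint speeds; "joint_torque": joint torques, N m; "tcp_pos": TCP position; "eef_rot": TCP orientation; "contact_force": force on the tool from outside, world axes, zero at the start; "moment": the same for the moment, N m; "gripper_width": finger opening in m.
Only numpy, scipy, OpenCV 4.12 (cv2) and the standard library are available. Lean on these libraries where they do the work, as an engineer would, in place of code of your own. Each camera call takes 0.05 s, during which the arm holds its last target.

## Working session

There is one attempt and no reset: what is moved stays moved. The work goes in short steps, Python scripts to look and compute and a tool call to move; the robot and the scene stay as the last step left them, time stands still between calls to the robot, and variables do not carry over. Pictures are saved under pics/ and viewed, and the job is handed in when it is done.

Besides the shell and the picture viewer there is one more tool, called after ">>>" as name([rows], argument=value, ...), one row to a line, values as JSON. apply_moves: Moves the arm, as the interface text tells. Its arguments: {"type":"object","properties":{"deltas":{"type":"array","items":{"type":"object","properties":{"tx":{"type":"number"},"ty":{"type":"number"},"tz":{"type":"number"},"turn":{"type":"number"},"gripper":{"type":"number"}}}},"newtons":{"type":"number"}},"required":["deltas"]}

```bash
mkdir -p pics; ls; python3 - <<'E'
from plant import r,capture,camera_info
import cv2,json,numpy as np
print(r.get_state())
for n in ["side","top","wrist"]:
    i=camera_info(n); print(n,i)
for n in ["side","top"]:
    p,d=capture(n); cv2.imwrite(f"pics/{n}0.png",p[:,:,::-1]); np.save(f"pics/{n}0.npy",d)
E
```

```text
pics
{'time_s': 0.0, 'joints': array([-4.92689335e+01,  2.05914405e+01,  6.34561951e-01, -1.71369324e-02,
       -7.01357006e+01, -1.65065699e+01]), 'qd': array([-0.0189756 ,  0.04071475,  0.06344365,  0.01035477,  0.06447871,
       -0.02067987]), 'joint_torque': array([-7.67969177e-04, -5.82716739e+01,  2.93037021e+01,  6.99683726e+00,
        6.79407429e-03, -1.33301578e-04]), 'tcp_pos': array([ 0.27673958, -0.61517327,  0.24263797]), 'eef_rot': array([-8.99066589e+01,  1.08602954e-02,  2.42186694e+01]), 'contact_force': array([ 0.98374603, -0.46536799,  0.2517563 ]), 'moment': array([ 0.00050646,  0.01707846, -0.05795636]), 'gripper_width': 0.0875351343612001}
side {'K': array([[468.09834678,   0.        , 316.71463951],
       [  0.        , 468.09834678, 238.49597156],
       [  0.        ,   0.        ,   1.        ]]), 'eye': array([ 0.17022463, -1.30964577,  0.81944212]), 'orientation': array([ 5.59157797e+01,  3.02602181e-02, -1.61171268e+01])}
top {'K': array([[613.33064978,   0.        , 321.8624394 ],
       [  0.        , 613.33064978, 238.60676516],
       [  0.        ,   0.        ,   1.        ]]), 'eye': array([ 0.35929506, -0.24694854,  1.83341131]), 'orientation': array([  3.93824472,   0.78146031, -89.89460301])}
wrist {'K': array([[405.36189618,   0.        , 319.76794282],
       [  0.        , 405.36189618, 235.15133389],
       [  0.        ,   0.        ,   1.        ]]), 'tool_from_camera': array([[ 1.22134572e-03, -9.61749937e-01, -2.73926207e-01,
        -7.29831763e-02],
       [-9.56360904e-04,  2.73925163e-01, -9.61750534e-01,
        -1.41471730e-01],
       [ 9.99998797e-01,  1.43660222e-03, -5.85222712e-04,
         9.40798584e-04],
       [ 0.00000000e+00,  0.00000000e+00,  0.00000000e+00,
         1.00000000e+00]])}
```

View pics/side0.png

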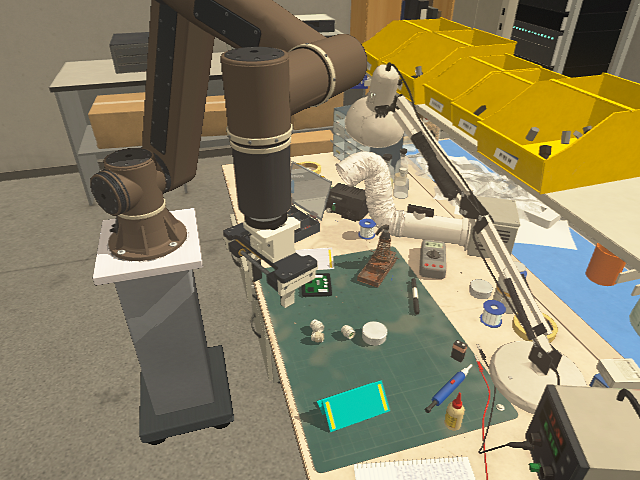

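View pics/top0.png

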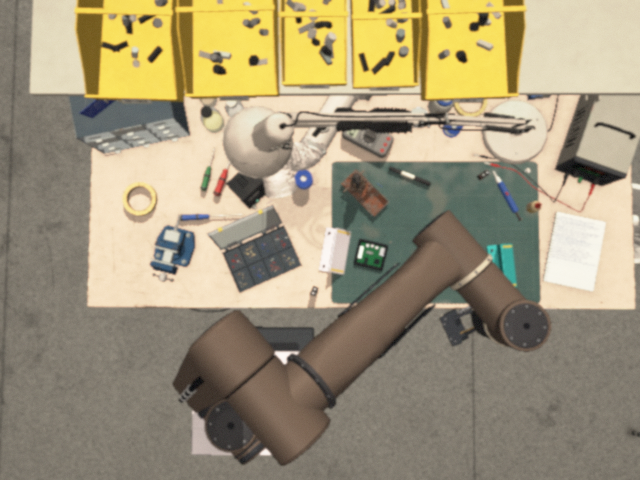

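```bash
cat > h.py <<'E'
import numpy as np,cv2
from scipy.spatial.transform import Rotation as Ro
from plant import r,capture,camera_info
def pose(n,st=None):
    i=camera_info(n)
    if n=="wrist":
        st=st or r.get_state()
        T=np.eye(4);T[:3,:3]=Ro.from_euler('xyz',st['eef_rot'],degrees=True).as_matrix();T[:3,3]=st['tcp_pos']
        C=T@i['tool_from_camera']
    else:
        C=np.eye(4);C[:3,:3]=Ro.from_euler('xyz',i['orientation'],degrees=True).as_matrix();C[:3,3]=i['eye']
    return i['K'],C
def cloud(K,C,d):
    v,u=np.indices(d.shape)
    p=np.stack([(u-K[0,2])/K[0,0]*d,-(v-K[1,2])/K[1,1]*d,-d],-1)
    return p@C[:3,:3].T+C[:3,3]
def proj(K,C,P):
    q=(np.asarray(P)-C[:3,3])@C[:3,:3]
    return np.stack([K[0,0]*q[...,0]/-q[...,2]+K[0,2],K[1,1]*q[...,1]/q[...,2]+K[1,2]],-1)
E
python3 - <<'E'
from h import *
for n,(a,b,c,d_) in dict(side=(220,420,230,400),top=(300,560,150,310)).items():
    d=np.load(f"pics/{n}0.npy");p=cv2.imread(f"pics/{n}0.png")
    c_=p[c:d_,a:b]; s=min(800/c_.shape[1],600/c_.shape[0])
    cv2.imwrite(f"pics/{n}0c.png",cv2.resize(c_,None,fx=s,fy=s,interpolation=cv2.INTER_CUBIC)); print(n,s)
    K,C=pose(n);P=cloud(K,C,d)
    for uv in dict(side=[(318,285),(318,262),(346,332),(317,325),(317,337),(375,333),(350,405),(378,272),(459,348)],top=[(371,255),(334,250),(326,250),(342,250),(503,265),(362,195),(314,293)])[n]:
        print(uv,P[uv[1],uv[0]].round(3))
E
```

```text
side 3.5294117647058822
(318, 285) [ 0.443 -0.378  0.012]
(318, 262) [ 0.47  -0.284  0.016]
(346, 332) [ 0.454 -0.574  0.023]
(317, 325) [ 0.394 -0.536  0.027]
(317, 337) [ 0.385 -0.568  0.021]
(375, 333) [ 0.517 -0.597  0.025]
(350, 405) [ 0.394 -0.771  0.032]
(378, 272) [ 0.623 -0.361  0.004]
(459, 348) [ 0.669 -0.707  0.043]
top 3.076923076923077
(371, 255) [ 0.436 -0.368  0.006]
(334, 250) [ 0.449 -0.258  0.039]
(326, 250) [ 0.451 -0.234 -0.002]
(342, 250) [ 0.451 -0.282  0.015]
(503, 265) [ 0.406 -0.745  0.056]
(362, 195) [ 0.614 -0.341  0.02 ]
(314, 293) [ 0.324 -0.2    0.051]
```

View pics/side0c.png

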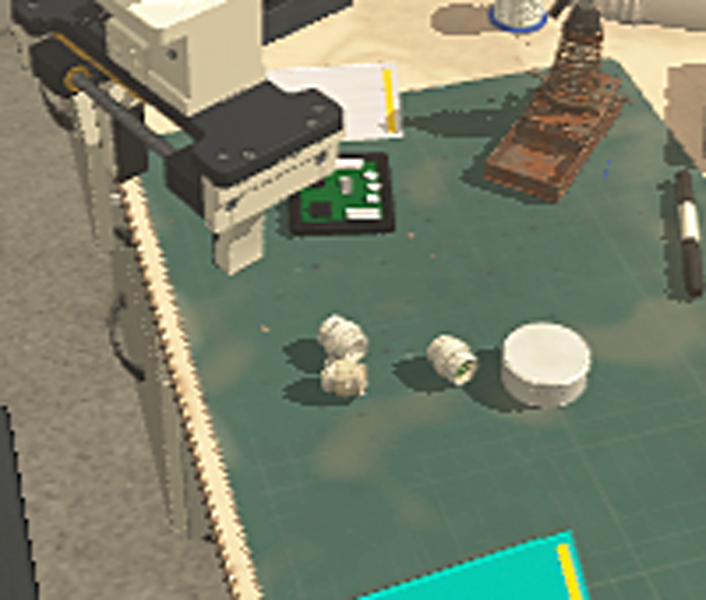

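View pics/top0c.png

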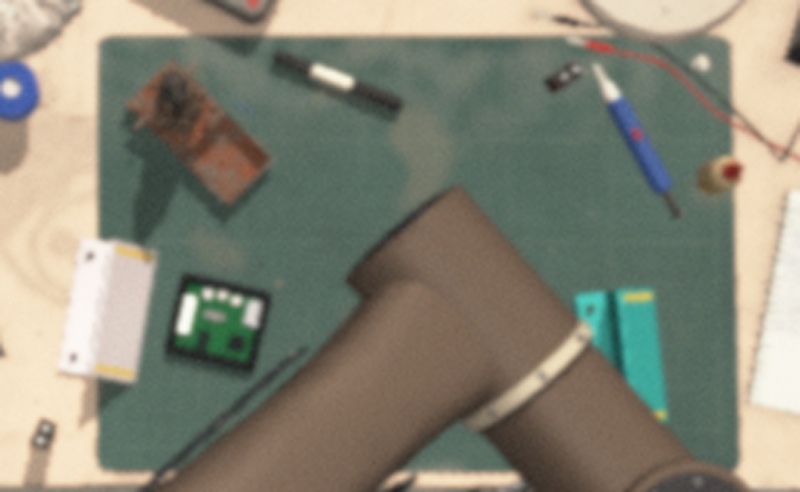

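>>> apply_moves([
  {"tx": 0.046, "ty": 0.004, "tz": 0.027, "turn": -0.14},
  {"tx": 0.09, "ty": 0.008, "tz": 0.053, "turn": -0.28},
  {"tx": 0.136, "ty": 0.012, "tz": 0.08, "turn": -0.42},
  {"tx": 0.182, "ty": 0.016, "tz": 0.107, "turn": -0.56},
  {"tx": 0.228, "ty": 0.02, "tz": 0.134, "turn": -0.7},
])

```text
invalid input at $.deltas[0]: expected keys tx, ty, tz, turn, gripper
```

>>> apply_moves([
  {"turn": -0.1, "gripper": 0.04},
  {"turn": -0.2, "gripper": 0.04},
  {"turn": -0.3, "gripper": 0.04},
  {"turn": -0.3, "gripper": 0.04},
  {"turn": -0.3, "gripper": 0.04},
])

```text
invalid input at $.deltas[0]: expected keys tx, ty, tz, turn, gripper
```

```bash
python3 - <<'E'
from h import *
st=r.get_state();print(st['time_s'],st['tcp_pos'],st['eef_rot'],st['joints'],st['gripper_width'],st['contact_force'])
for n in ["wrist","top"]:
    K,C=pose(n,st)
    p,d=capture(n);cv2.imwrite(f"pics/{n}1.png",p[:,:,::-1]); np.savez(f"pics/{n}1.npz",d=d,K=K,C=C)
E
```

```text
0.1 [ 0.27677529 -0.61519867  0.24274188] [-8.99172448e+01  7.69994826e-03  2.42190943e+01] [-4.92680164e+01  2.05853619e+01  6.39217866e-01 -1.71602919e-02
 -7.01353874e+01 -1.65070523e+01] 0.08749218226916901 [-0.72755946  0.96634715 -0.91221424]
```

View pics/wrist1.png

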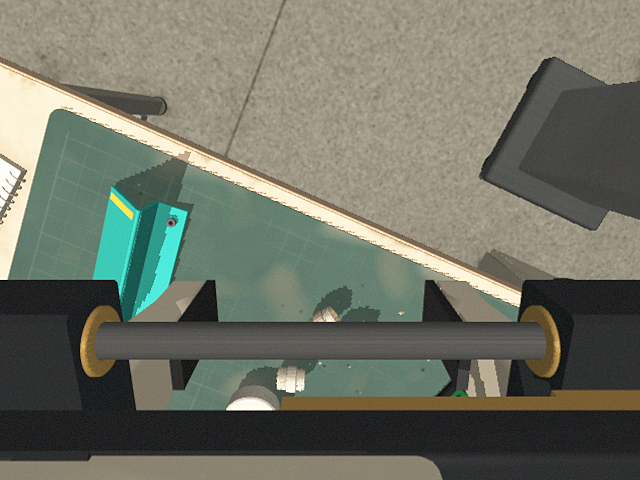

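>>> apply_moves([
  {"tx": 0.036, "ty": 0.0, "tz": 0.03, "turn": -0.14, "gripper": 0.04},
  {"tx": 0.072, "ty": 0.0, "tz": 0.06, "turn": -0.28, "gripper": 0.04},
  {"tx": 0.108, "ty": 0.0, "tz": 0.09, "turn": -0.42, "gripper": 0.04},
  {"tx": 0.144, "ty": 0.0, "tz": 0.12, "turn": -0.56, "gripper": 0.04},
  {"tx": 0.18, "ty": 0.0, "tz": 0.15, "turn": -0.7, "gripper": 0.04},
])

```text
time_s: 0.7
tcp_pos: [0.3799, -0.4032, 0.2435]
eef_rot: [-90.0, -0.0, 64.6]
contact_force: [1.4, -0.1, 0.4]
gripper_width: 0.0531
```

>>> apply_moves([
  {"tx": 0.035, "ty": 0.0, "tz": 0.0, "turn": -0.1, "gripper": 0.04},
  {"tx": 0.07, "ty": 0.0, "tz": 0.0, "turn": -0.2, "gripper": 0.04},
  {"tx": 0.105, "ty": 0.0, "tz": 0.0, "turn": -0.29, "gripper": 0.04},
  {"tx": 0.112, "ty": 0.0, "tz": 0.0, "turn": -0.29, "gripper": 0.04},
  {"tx": 0.112, "ty": 0.0, "tz": 0.0, "turn": -0.29, "gripper": 0.04},
])

```text
time_s: 1.2
tcp_pos: [0.4286, -0.303, 0.2437]
eef_rot: [-90.0, -0.0, 81.0]
contact_force: [-0.5, 0.4, 0.3]
gripper_width: 0.0401
```

```bash
python3 - <<'E'
from h import *
st=r.get_state();print(st['time_s'],st['tcp_pos'],st['eef_rot'],st['joints'],st['gripper_width'],st['contact_force'])
for n in ["wrist"]:
    K,C=pose(n,st)
    p,d=capture(n);cv2.imwrite(f"pics/{n}2.png",p[:,:,::-1]); np.savez(f"pics/{n}2.npz",d=d,K=K,C=C)
E
```

```text
1.2 [ 0.42855815 -0.3029926   0.24369917] [-9.00166290e+01 -1.14116605e-03  8.10332866e+01] [-1.38278079e+01  6.34324274e+00 -1.81182523e+01 -2.79766484e-03
 -6.55220324e+01  4.86225309e+00] 0.040121304147951495 [-0.47332067  0.37727954  0.25317919]
```

View pics/wrist2.png

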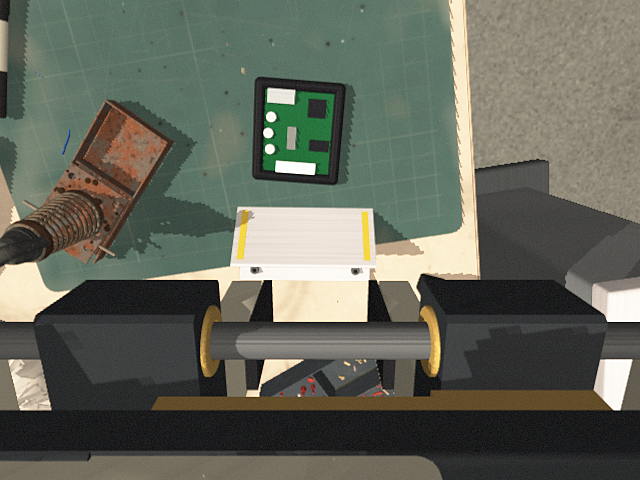

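```bash
python3 - <<'E'
from h import *
z=np.load("pics/wrist2.npz");d,K,C=z['d'],z['K'],z['C'];P=cloud(K,C,d)
for uv in [(200,90),(400,200),(420,100)]: print('mat',P[uv[1],uv[0]].round(4))
pts=dict(toeL=(236,208),toeR=(373,208),slopeL=(260,215),slopeR=(355,215),mid=(305,212),edgeL=(234,264),edgeR=(373,264),mid2=(305,260),
 bTL=(258,79),bTR=(343,85),bBR=(338,183),bBL=(254,180),bc=(300,105),
 l1=(258,130),r1=(342,130),t1=(300,80),b1=(297,181),foot=(255,270),foot2=(300,276))
for k,(u,v) in pts.items():
    print(k,(u,v),np.median(P[v-1:v+2,u-1:u+2].reshape(-1,3),0).round(4))
# slope plane fit
S=P[215:258,250:360].reshape(-1,3);S=S[S[:,2]>0.004]
c=S.mean(0);u_,s,vt=np.linalg.svd(S-c,full_matrices=False);n=vt[2]*np.sign(vt[2][2]);print('slope n',n,'tilt',np.degrees(np.arccos(n[2])),'yaw of up-slope',np.degrees(np.arctan2(-n[1],-n[0])),'c',c,'rms',s[2]/len(S)**.5)
# toe: intersection with mat z
g=-n[:2]/np.hypot(*n[:2]); zm=np.median(P[60:200,370:420,2]);print('matz',zm)
t=(c[2]-zm)/np.tan(np.arccos(n[2]));print('toe pt on axis',c[:2]-g*t)
# height map rest
for nm,(a,b,e,f) in dict(stand=(20,170,100,250),box=(265,380,360,395)).items():
    q=P[e:f,a:b].reshape(-1,3);q=q[(q[:,2]>.02)];print(nm,q.min(0).round(3),q.max(0).round(3))
T=np.load('pics/top0.npy');K2,C2=pose('top');Q=cloud(K2,C2,T)
for x in np.arange(.3,.62,.04):
    row=[]
    for y in np.arange(-.30,0.05,.03):
        m=(abs(Q[...,0]-x)<.02)&(abs(Q[...,1]-y)<.015);row.append(Q[m][:,2].max() if m.any() else np.nan)
    print(round(x,2),np.round(row,3))
E
```

```text
mat [ 0.5187 -0.4163  0.0021]
mat [ 0.3531 -0.2893  0.0031]
mat [ 0.3261 -0.377   0.0035]
toeL (236, 208) [ 0.5098 -0.3063  0.0032]
toeR (373, 208) [ 0.3795 -0.2854  0.0023]
slopeL (260, 215) [ 0.4872 -0.2971  0.0092]
slopeR (355, 215) [ 0.3979 -0.2827  0.0083]
mid (305, 212) [ 0.4447 -0.2927  0.0056]
edgeL (234, 264) [ 0.5122 -0.2644  0.0448]
edgeR (373, 264) [ 0.3899 -0.2445  0.0442]
mid2 (305, 260) [ 0.4494 -0.257   0.0423]
bTL (258, 79) [ 0.4646 -0.4161  0.0118]
bTR (343, 85) [ 0.3928 -0.4     0.0092]
bBR (338, 183) [ 0.4093 -0.3148  0.0025]
bBL (254, 180) [ 0.4873 -0.33    0.0024]
bc (300, 105) [ 0.4326 -0.3895  0.0089]
l1 (258, 130) [ 0.4731 -0.3743  0.012 ]
r1 (342, 130) [ 0.3987 -0.3622  0.0032]
t1 (300, 80) [ 0.4291 -0.4104  0.0041]
b1 (297, 181) [ 0.4465 -0.324   0.0117]
foot (255, 270) [ 0.5029 -0.2435  0.0099]
foot2 (300, 276) [ 0.4606 -0.2286  0.006 ]
slope n [0.15687056 0.9801633  0.12112608] tilt 83.04290344530301 yaw of up-slope -99.09280911094402 c [ 0.44734896 -0.27487268  0.02579574] rms 0.010950976016289797
matz 0.002719230689315233
toe pt on axis [ 0.44779396 -0.27209216]
stand [ 0.418 -0.416  0.02 ] [ 0.691 -0.291  0.385]
box [ 0.397 -0.375  0.02 ] [ 0.517 -0.096  0.385]
0.3 [0.752 0.752 0.736 0.043 0.045 0.012 0.79  0.817 0.824 0.807 0.014 0.015]
0.34 [0.722 0.015 1.833 0.062 0.056 0.01  0.015 0.013 0.041 0.042 0.041 0.042]
0.38 [0.013 0.045 0.051 0.014 0.011 0.039 0.042 0.039 0.042 0.031 0.045 0.037]
0.42 [0.017 0.044 0.056 0.013 0.014 0.043 0.034 0.041 0.038 0.04  0.038 0.034]
0.46 [0.033 0.053 0.052 0.014 0.012 0.039 0.041 0.042 0.03  0.037 0.045 0.082]
0.5 [0.028 0.058 0.046 0.014 0.01  0.014 0.039 0.05  0.093 0.136 0.17  0.175]
0.54 [0.014 0.017 0.012 0.015 0.013 0.012 0.037 0.172 0.174 0.175 0.174 0.167]
0.58 [0.012 0.015 0.013 0.015 0.014 0.232 0.244 0.24  0.219 0.071 0.089 0.069]
```

```bash
python3 - <<'E'
from h import *
z=np.load("pics/wrist2.npz");d,K,C=z['d'],z['K'],z['C'];P=cloud(K,C,d);ok=d>0.05
im=cv2.imread("pics/wrist2.png")
S=P[212:260,255:358][ok[212:260,255:358]]
S=S[(S[:,2]>.006)&(S[:,2]<.05)]
for _ in range(3):
    c=np.median(S,0);c=S.mean(0);_,s,vt=np.linalg.svd(S-c,full_matrices=False);n=vt[2]*np.sign(vt[2][2]);e=(S-c)@n;S=S[abs(e)<.003]
print('n',n,'tilt',np.degrees(np.arccos(n[2])),'yaw',np.degrees(np.arctan2(-n[1],-n[0])),len(S),e.std())
g=-n[:2]/np.hypot(*n[:2])
mm=P[60:200,370:420][ok[60:200,370:420]];zm=np.median(mm[:,2]);print('matz',zm)
t=(c[2]-.0022)/np.tan(np.arccos(n[2]));print('c',c,'toe pt',c[:2]-g*t)
def ray(u,v,zp):
    dr=np.array([(u-K[0,2])/K[0,0],-(v-K[1,2])/K[1,1],-1])@C[:3,:3].T;o=C[:3,3];return o+dr*(zp-o[2])/dr[2]
L,R=ray(236,207.5,.0022),ray(374,208,.0022);print('toe line',L,R,'mid',(L+R)/2,'yaw',np.degrees(np.arctan2((R-L)[1],(R-L)[0]))+90)
L,R=ray(233,266,.0442),ray(375,266,.0442);print('edge line',L,R,(L+R)/2)
# board mask: dark frame top z .012
g_=cv2.cvtColor(im,cv2.COLOR_BGR2HSV)
m=np.zeros(im.shape[:2],np.uint8);roi=(slice(65,195),slice(240,360))
m[roi]=(g_[roi][...,2]<45)*255
cn,_=cv2.findContours(m,cv2.RETR_EXTERNAL,cv2.CHAIN_APPROX_SIMPLE);cn=max(cn,key=cv2.contourArea)
print(cv2.minAreaRect(cn))
w=np.array([ray(u,v,.0085)[:2] for u,v in cn[:,0].astype(float)],np.float32)
rc=cv2.minAreaRect(w*1000);print('board rect mm',rc,cv2.boxPoints(rc))
cv2.drawContours(im,[cn],-1,(0,0,255),1);cv2.imwrite("pics/w2c.png",cv2.resize(im[60:290,210:400],None,fx=2.6,fy=2.6))
E
```

```text
n [-0.11814904 -0.69830627  0.70598098] tilt 45.09114912169533 yaw 80.39685894621375 4860 0.0006664052586460494
matz 0.0027148832467004946
c [ 0.44615069 -0.27445011  0.02425698] toe pt [ 0.44248277 -0.29612892]
toe line [ 0.50981057 -0.30666185  0.0022    ] [ 0.37852116 -0.28525298  0.0022    ] mid [ 0.44416586 -0.29595742  0.0022    ] yaw 260.7385058788877
edge line [ 0.51372841 -0.26233808  0.0442    ] [ 0.38831863 -0.24234237  0.0442    ] [ 0.45102352 -0.25234022  0.0442    ]
((296.570556640625, 130.58233642578125), (90.34846496582031, 101.69955444335938), 4.39870548248291)
board rect mm ((438.8872985839844, -366.69293212890625), (88.8718032836914, 78.87599182128906), 76.70909881591797) [[ 390.29004 -400.872  ]
 [ 467.05334 -419.00525]
 [ 487.48456 -332.51385]
 [ 410.72125 -314.3806 ]]
```

View pics/w2c.png

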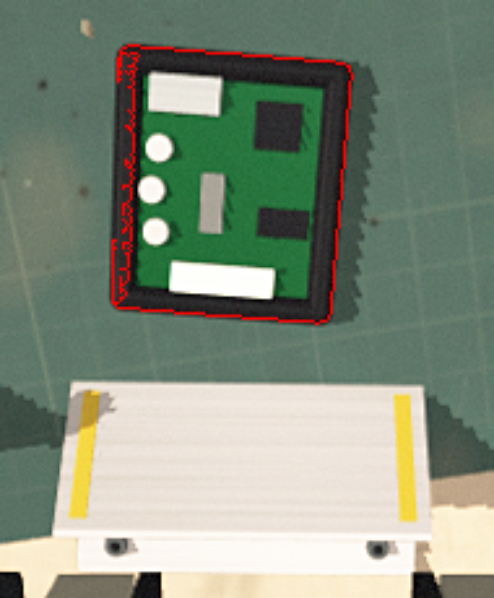

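>>> apply_moves([
  {"tx": -0.045, "ty": 0.02, "tz": -0.006, "turn": 0.009, "gripper": 0.04},
  {"tx": -0.09, "ty": 0.04, "tz": -0.012, "turn": 0.009, "gripper": 0.04},
  {"tx": -0.135, "ty": 0.06, "tz": -0.018, "turn": 0.009, "gripper": 0.04},
  {"tx": -0.141, "ty": 0.1, "tz": -0.019, "turn": 0.009, "gripper": 0.04},
  {"tx": -0.141, "ty": 0.145, "tz": -0.019, "turn": 0.009, "gripper": 0.04},
])

```text
time_s: 1.75
tcp_pos: [0.4237, -0.4497, 0.0975]
eef_rot: [-90.1, 0.1, 80.2]
contact_force: [0.7, -0.1, -1.2]
gripper_width: 0.0399
```

>>> apply_moves([
  {"tx": 0, "ty": 0.04, "tz": 0, "turn": 0, "gripper": 0.04},
  {"tx": 0, "ty": 0.055, "tz": 0, "turn": 0, "gripper": 0.04},
  {"tx": 0, "ty": 0.065, "tz": 0, "turn": 0, "gripper": 0.04},
  {"tx": 0, "ty": 0.07, "tz": 0, "turn": 0, "gripper": 0.04},
  {"tx": 0, "ty": 0.07, "tz": 0, "turn": 0, "gripper": 0.04},
])

```text
time_s: 2.25
tcp_pos: [0.4245, -0.4468, 0.0286]
eef_rot: [-90.0, 0.0, 80.4]
contact_force: [0.1, -0.8, 1.2]
gripper_width: 0.0396
```

```bash
python3 - <<'E'
from h import *
st=r.get_state();print(st['time_s'],st['tcp_pos'],st['eef_rot'],st['gripper_width'],st['contact_force'])
for n in ["side","wrist"]:
    K,C=pose(n,st)
    p,d=capture(n);np.savez(f"pics/{n}3.npz",d=d,K=K,C=C)
    if n=="side": p=cv2.resize(p[230:370,240:420],None,fx=4,fy=4,interpolation=cv2.INTER_CUBIC)
    cv2.imwrite(f"pics/{n}3.png",p[:,:,::-1])
E
```

```text
2.25 [ 0.42448108 -0.44676354  0.02860769] [-9.00037949e+01  7.99526636e-03  8.03876674e+01] 0.03956556749600696 [ 0.11019544 -0.81535679  1.15642749]
```

View pics/side3.png

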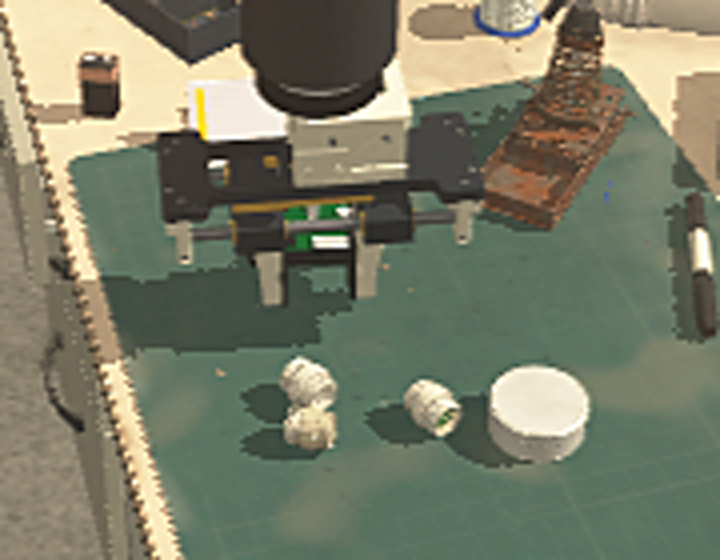

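View pics/wrist3.png

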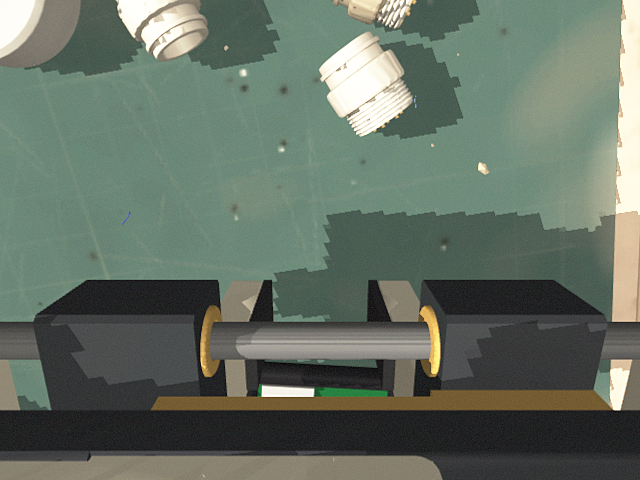

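>>> apply_moves([
  {"tx": 0, "ty": 0.004, "tz": 0, "turn": 0, "gripper": 0.04},
  {"tx": 0, "ty": 0.007, "tz": 0, "turn": 0, "gripper": 0.04},
  {"tx": 0.01, "ty": 0.007, "tz": 0, "turn": 0, "gripper": 0.04},
  {"tx": 0.02, "ty": 0.007, "tz": 0, "turn": 0, "gripper": 0.04},
  {"tx": 0.028, "ty": 0.007, "tz": 0, "turn": 0, "gripper": 0.04},
])

```text
time_s: 2.85
tcp_pos: [0.4295, -0.4175, 0.0217]
eef_rot: [-90.0, 0.0, 80.5]
contact_force: [0.3, -0.7, 0.8]
gripper_width: 0.0403
```

>>> apply_moves([
  {"tx": 0.008, "ty": 0, "tz": 0, "turn": 0, "gripper": 0.04},
  {"tx": 0.016, "ty": 0, "tz": 0, "turn": 0, "gripper": 0.04},
  {"tx": 0.024, "ty": 0, "tz": 0, "turn": 0, "gripper": 0.04},
  {"tx": 0.03, "ty": 0, "tz": 0, "turn": 0, "gripper": 0.04},
  {"tx": 0.036, "ty": 0, "tz": 0, "turn": 0, "gripper": 0.04},
])

```text
time_s: 3.35
tcp_pos: [0.4354, -0.3826, 0.0216]
eef_rot: [-90.0, 0.0, 80.4]
contact_force: [-0.4, -1.2, -0.3]
gripper_width: 0.0401
```

```bash
cat > look.py <<'E'
import sys
from h import *
k=sys.argv[1]
st=r.get_state();print(st['time_s'],st['tcp_pos'].round(4),st['eef_rot'].round(2),st['gripper_width'],st['contact_force'].round(1))
dx=st['tcp_pos'][:2]-[.443,-.296];a=np.radians(80.5);print('X,Y stop',dx@[np.cos(a),np.sin(a)],dx@[-np.sin(a),np.cos(a)])
for n in sys.argv[2:]:
    K,C=pose(n,st)
    p,d=capture(n);np.savez(f"pics/{n}{k}.npz",d=d,K=K,C=C,p=p)
    if n=="side": p=cv2.resize(p[230:370,240:420],None,fx=4,fy=4,interpolation=cv2.INTER_CUBIC)
    if n=="top": p=cv2.resize(p[200:320,280:440],None,fx=5,fy=5,interpolation=cv2.INTER_CUBIC)
    cv2.imwrite(f"pics/{n}{k}.png",p[:,:,::-1])
E
python3 look.py 4 side wrist
```

```text
3.35 [ 0.4354 -0.3826  0.0216] [-9.001e+01  1.000e-02  8.044e+01] 0.04008453796878504 [-0.4 -1.2 -0.3]
X,Y stop -0.08670669781248992 -0.006792760000476236
```

View pics/side4.png

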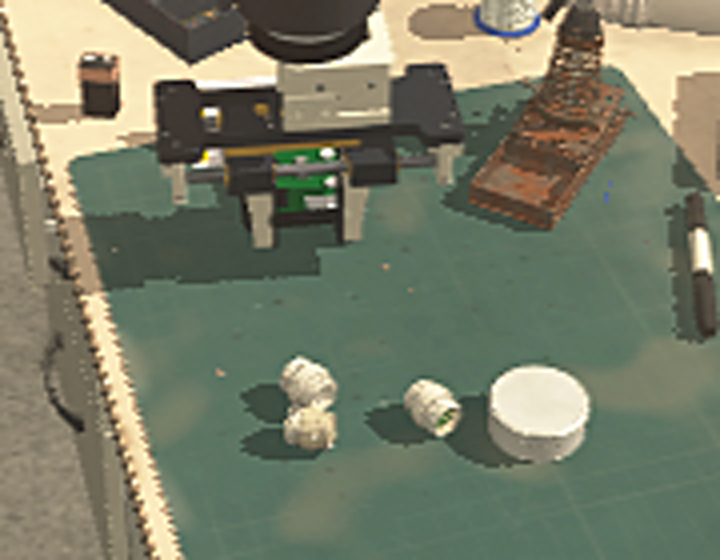

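View pics/wrist4.png

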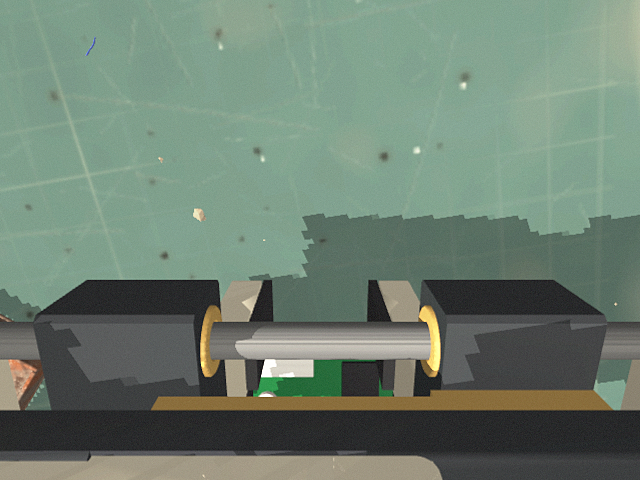

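```bash
python3 - <<'E'
from h import *
z=np.load("pics/wrist2.npz");d,K,C=z['d'],z['K'],z['C'];P=cloud(K,C,d)
for uv in [(170,145),(155,170),(130,195),(110,230),(100,255),(90,160),(70,215),(50,220),(110,105),(10,250),(100,270)]: print(uv,P[uv[1],uv[0]].round(3))
q=P[:,:232].reshape(-1,3);q=q[(d[:,:232].ravel()>.05)&(q[:,2]>.015)&(q[:,2]<.2)&(q[:,1]>-.45)&(q[:,1]<-.1)]
for y in np.arange(-.42,-.12,.02):
    s=q[abs(q[:,1]-y)<.01]
    if len(s): print(round(y,2),'minx',np.percentile(s[:,0],1).round(3),'maxz near',s[s[:,0]<.6][:,2].max() if (s[:,0]<.6).any() else None)
E
```

```text
(170, 145) [ 0.555 -0.374  0.008]
(155, 170) [ 0.575 -0.354  0.007]
(130, 195) [ 0.601 -0.336  0.015]
(110, 230) [ 0.625 -0.308  0.021]
(100, 255) [ 0.646 -0.284  0.015]
(90, 160) [ 0.634 -0.372  0.004]
(70, 215) [ 0.669 -0.325  0.004]
(50, 220) [ 0.638 -0.333  0.076]
(110, 105) [ 0.593 -0.415  0.02 ]
(10, 250) [ 0.634 -0.324  0.128]
(100, 270) [ 0.658 -0.266  0.003]
-0.42 minx 0.588 maxz near 0.02036751406714532
-0.4 minx 0.568 maxz near 0.020839683188546176
-0.38 minx 0.554 maxz near 0.02148762372481594
-0.36 minx 0.561 maxz near 0.020946322023054853
-0.34 minx 0.585 maxz near 0.020974659667553297
-0.32 minx 0.605 maxz near 0.021345328979245792
-0.3 minx 0.622 maxz near None
-0.28 minx 0.515 maxz near 0.0397078831912438
-0.26 minx 0.514 maxz near 0.04679489033407286
-0.24 minx 0.757 maxz near None
-0.22 minx 0.716 maxz near None
-0.2 minx 0.703 maxz near None
-0.18 minx 0.698 maxz near None
-0.16 minx 0.694 maxz near None
```

>>> apply_moves([
  {"tx": 0.008, "ty": 0, "tz": 0, "turn": 0, "gripper": 0.04},
  {"tx": 0.016, "ty": 0, "tz": 0, "turn": 0, "gripper": 0.04},
  {"tx": 0.024, "ty": 0, "tz": 0, "turn": 0, "gripper": 0.04},
  {"tx": 0.032, "ty": 0, "tz": 0, "turn": 0, "gripper": 0.04},
  {"tx": 0.04, "ty": 0, "tz": 0, "turn": 0, "gripper": 0.04},
])

```text
time_s: 3.95
tcp_pos: [0.442, -0.3429, 0.0216]
eef_rot: [-90.0, -0.0, 80.4]
contact_force: [-0.2, -0.4, 0.2]
gripper_width: 0.04
```

>>> apply_moves([
  {"tx": 0.005, "ty": 0, "tz": 0, "turn": 0, "gripper": 0.04},
  {"tx": 0.01, "ty": 0, "tz": 0, "turn": 0, "gripper": 0.04},
  {"tx": 0.015, "ty": 0, "tz": 0, "turn": 0, "gripper": 0.04},
  {"tx": 0.019, "ty": 0, "tz": 0, "turn": 0, "gripper": 0.04},
  {"tx": 0.022, "ty": 0, "tz": 0, "turn": 0, "gripper": 0.04},
])

```text
time_s: 4.45
tcp_pos: [0.4456, -0.3217, 0.0216]
eef_rot: [-90.0, 0.0, 80.4]
contact_force: [-0.3, -1.1, -0.4]
gripper_width: 0.0399
```

```bash
python3 look.py 5 side top
```

```text
4.45 [ 0.4456 -0.3217  0.0216] [-90.     0.    80.43] 0.03986137901096857 [-0.3 -1.1 -0.4]
X,Y stop -0.02487894320753124 -0.0068080225678522465
```

View pics/side5.png

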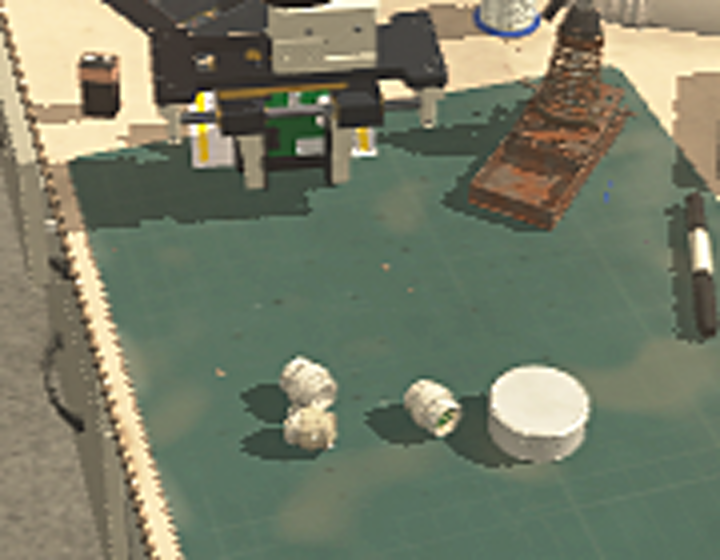

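View pics/top5.png

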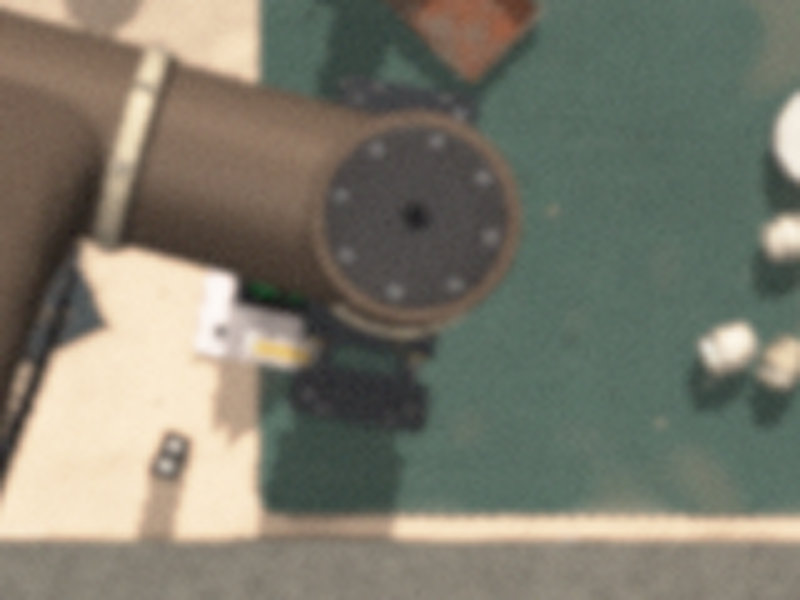

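>>> apply_moves([
  {"tx": 0.002, "ty": 0, "tz": 0, "turn": 0, "gripper": 0.04},
  {"tx": 0.004, "ty": 0, "tz": 0, "turn": 0, "gripper": 0.04},
  {"tx": 0.005, "ty": 0, "tz": 0, "turn": 0, "gripper": 0.04},
  {"tx": 0.005, "ty": 0, "tz": 0, "turn": 0, "gripper": 0.04},
])

```text
time_s: 4.95
tcp_pos: [0.4464, -0.3169, 0.0216]
eef_rot: [-90.0, -0.0, 80.4]
contact_force: [-1.0, -0.7, -0.4]
gripper_width: 0.0402
```

>>> apply_moves([
  {"tx": 0.001, "ty": 0, "tz": 0, "turn": 0, "gripper": 0.04},
  {"tx": 0.0015, "ty": 0, "tz": 0, "turn": 0, "gripper": 0.04},
  {"tx": 0.0015, "ty": 0, "tz": 0, "turn": 0, "gripper": 0.04},
])

```text
time_s: 5.25
tcp_pos: [0.4467, -0.3159, 0.0217]
eef_rot: [-90.0, 0.0, 80.4]
contact_force: [-1.7, -3.6, 0.4]
gripper_width: 0.0399
```

```bash
python3 look.py 6 side wrist
```

```text
5.25 [ 0.4467 -0.3159  0.0217] [-9.001e+01  2.000e-02  8.044e+01] 0.03985497352350043 [-1.7 -3.6  0.4]
X,Y stop -0.01897968940177842 -0.006889621526769602
```

View pics/side6.png

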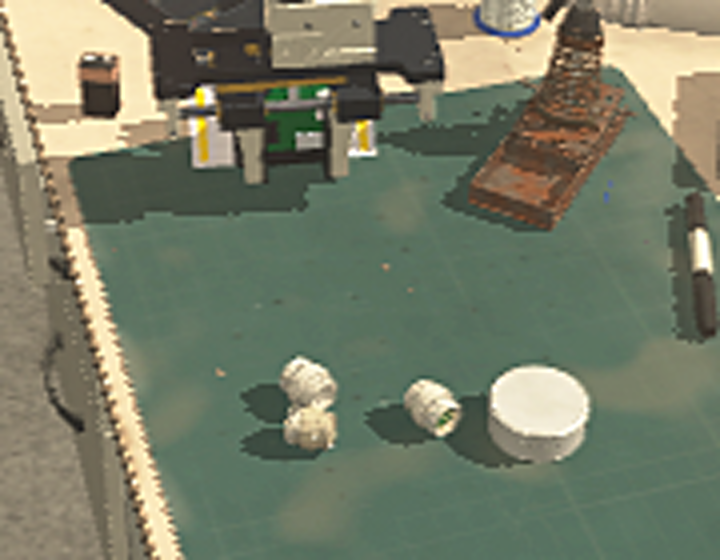

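View pics/wrist6.png

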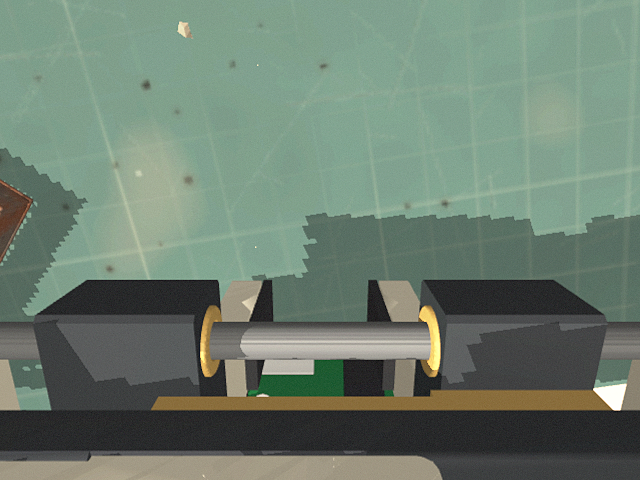

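>>> apply_moves([
  {"tx": 0.0008, "ty": 0, "tz": 0, "turn": 0, "gripper": 0.04},
  {"tx": 0.0008, "ty": 0, "tz": 0, "turn": 0, "gripper": 0.04},
])

```text
time_s: 5.55
tcp_pos: [0.4468, -0.3155, 0.0219]
eef_rot: [-90.0, 0.1, 80.4]
contact_force: [-1.8, -8.4, 1.4]
gripper_width: 0.04
```

>>> apply_moves([
  {"tx": -0.003, "ty": 0, "tz": 0, "turn": 0, "gripper": 0.04},
  {"tx": -0.012, "ty": 0, "tz": 0, "turn": 0, "gripper": 0.04},
  {"tx": -0.03, "ty": 0, "tz": 0, "turn": 0, "gripper": 0.04},
  {"tx": -0.04, "ty": -0.03, "tz": 0, "turn": 0, "gripper": 0.04},
  {"tx": -0.04, "ty": -0.075, "tz": 0, "turn": 0, "gripper": 0.04},
])

```text
time_s: 6.05
tcp_pos: [0.438, -0.3545, 0.0946]
eef_rot: [-89.6, -0.1, 80.3]
contact_force: [1.2, -0.5, -0.1]
gripper_width: 0.0398
```

>>> apply_moves([
  {"tx": 0, "ty": -0.04, "tz": 0, "turn": 0, "gripper": 0.04},
  {"tx": 0, "ty": -0.08, "tz": 0, "turn": 0, "gripper": 0.04},
  {"tx": 0, "ty": -0.12, "tz": 0, "turn": 0, "gripper": 0.04},
  {"tx": 0.03, "ty": -0.14, "tz": 0, "turn": 0, "gripper": 0.04},
  {"tx": 0.06, "ty": -0.14, "tz": 0, "turn": 0, "gripper": 0.04},
])

```text
time_s: 6.55
tcp_pos: [0.4516, -0.2956, 0.2401]
eef_rot: [-90.3, 0.0, 80.3]
contact_force: [0.6, -0.3, -0.9]
gripper_width: 0.0399
```

```bash
python3 look.py 7 side wrist
```

```text
6.55 [ 0.4516 -0.2956  0.2401] [-9.034e+01  3.000e-02  8.035e+01] 0.0399439840653711 [ 0.6 -0.3 -0.9]
X,Y stop 0.001836536338587932 -0.008363318181285481
```

View pics/side7.png

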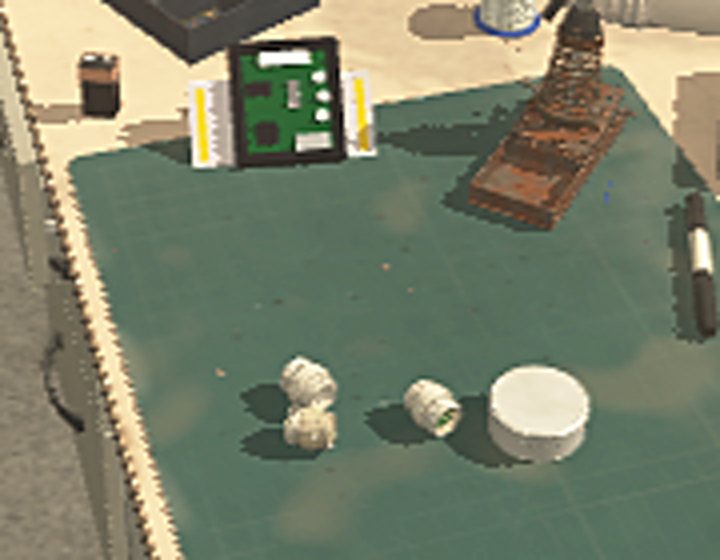

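View pics/wrist7.png

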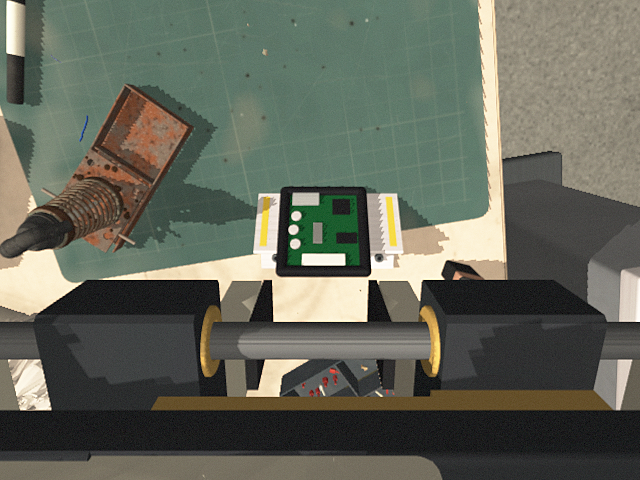

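```bash
python3 - <<'E'
from h import *
z=np.load("pics/wrist7.npz");d,K,C=z['d'],z['K'],z['C'];P=cloud(K,C,d)
a=np.radians(80.5);X=np.array([np.cos(a),np.sin(a),0]);Y=np.array([-X[1],X[0],0]);o=np.array([.443,-.296,.0022])
F=lambda p:np.array([(p-o)@X,(p-o)@Y,(p-o)[2]])
for n,(u,v) in dict(fL=(280,268),fm=(324,269),fR=(366,268),mid=(335,220),bL=(284,192),bm=(324,190),bR=(362,192)).items():
    print(n,(F(np.median(P[v-1:v+2,u-1:u+2].reshape(-1,3),0))*1000).round(1))
S=P[192:270,283:365][d[192:270,283:365]>.1];S=S[S[:,2]>.01]
for _ in range(6):
    c=S.mean(0);_,s,vt=np.linalg.svd(S-c,full_matrices=False);n=vt[2]*np.sign(vt[2][2]);e=(S-c)@n;S=S[abs(e)<max(.002,2*e.std())]
print('n',F(o+n),np.degrees(np.arccos(n[2])),F(c)*1000)
q=P[:280,:][d[:280]>.1];Fq=np.stack([(q-o)@X,(q-o)@Y,(q-o)[:,2]],1)*1000
m=(Fq[:,0]>20)&(Fq[:,0]<90)&(abs(Fq[:,1])<75)&(Fq[:,2]>50);print('front max X,z',np.percentile(Fq[m],99,axis=0).round(1),np.percentile(Fq[m],1,axis=0).round(1))
# battery & things behind
m=(Fq[:,0]>60)&(Fq[:,2]>12)&(Fq[:,2]<150)&(abs(Fq[:,1])<150);print(m.sum(),Fq[m].min(0),Fq[m].max(0)) if m.any() else 0
E
```

```text
fL [ 46.6 -42.5  66. ]
fm [47.6 -6.2 66.5]
fR [46.9 28.4 66.3]
mid [15.   3.8 29.3]
bL [ -7.3 -42.3  13. ]
bm [-8.5 -5.8 11. ]
bR [-7.1 28.7 12.6]
n [-0.70859117  0.00428159  0.70560628] 45.12145471354146 [21.84008933 -6.52384492 38.53803566]
front max X,z [54.6 31.2 69.3] [ 31.8 -46.1  50.2]
418 [ 62.42513826 109.22856345  12.10900527] [ 77.455409   138.42768021  46.7575932 ]
```

```bash
python3 - <<'E'
from h import *
a=np.radians(80.5);X=np.array([np.cos(a),np.sin(a),0]);Y=np.array([-X[1],X[0],0]);o=np.array([.443,-.296,.0022])
T=np.load('pics/top0.npy');K2,C2=pose('top');Q=cloud(K2,C2,T)
z=np.load('pics/side7.npz');Q2=cloud(z['K'],z['C'],z['d'])
for nm,q,dd in [('top',Q,T),('side',Q2,z['d'])]:
    q=q[dd>.1];f=np.stack([(q-o)@X,(q-o)@Y,(q-o)[:,2]],1)*1000
    for lo in range(60,220,20):
        for y0 in range(-160,120,40):
            m=(f[:,0]>=lo)&(f[:,0]<lo+20)&(f[:,1]>=y0)&(f[:,1]<y0+40)&(f[:,2]<600)
            print('%5d'%(f[m,2].max() if m.any() else -1),end='')
        print('  X',lo,nm)
E
```

```text
10    9   17   12   11   15   59  X 60 top
   10    8   12   12   11   11   49  X 80 top
   12    8   12    8    9   11    8  X 100 top
   12   10   10    9    9   40   12  X 120 top
   10   11   10    9   38   39   10  X 140 top
  231  215    8   34   38   33   39  X 160 top
  246  236   35   36   39   38   35  X 180 top
  350  238  133   40   36   32   39  X 200 top
    2    2    3   -1   -1    2   49  X 60 side
    1    1    0   -1   -1    2   41  X 80 side
    1    2    1   -1    1    1    1  X 100 side
    1    1    1   -1  598   34    2  X 120 side
    2    2    1    2  599  599   27  X 140 side
  225    1    1   34  584  599  599  X 160 side
  242    3   57   32   32   30  598  X 180 side
  347  144  128   32   32   30   34  X 200 side
```

>>> apply_moves([
  {"tx": 0.04, "ty": 0, "tz": 0.001, "turn": 0, "gripper": 0.04},
  {"tx": 0.075, "ty": 0, "tz": 0.001, "turn": 0, "gripper": 0.04},
  {"tx": 0.087, "ty": 0.02, "tz": 0.001, "turn": 0, "gripper": 0.04},
  {"tx": 0.087, "ty": 0.06, "tz": 0.001, "turn": 0, "gripper": 0.04},
  {"tx": 0.087, "ty": 0.1, "tz": 0.001, "turn": 0, "gripper": 0.04},
])

```text
time_s: 7.15
tcp_pos: [0.4641, -0.2088, 0.136]
eef_rot: [-90.1, -0.0, 80.5]
contact_force: [0.3, -0.5, -1.3]
gripper_width: 0.0402
```

>>> apply_moves([
  {"tx": 0, "ty": 0.03, "tz": 0, "turn": 0, "gripper": 0.04},
  {"tx": 0, "ty": 0.055, "tz": 0, "turn": 0, "gripper": 0.04},
  {"tx": 0, "ty": 0.073, "tz": 0, "turn": 0, "gripper": 0.04},
  {"tx": 0, "ty": 0.08, "tz": 0, "turn": 0, "gripper": 0.04},
  {"tx": 0, "ty": 0.08, "tz": 0, "turn": 0, "gripper": 0.04},
])

```text
time_s: 7.65
tcp_pos: [0.4629, -0.2093, 0.0556]
eef_rot: [-89.9, 0.0, 80.4]
contact_force: [-0.7, -0.3, 1.1]
gripper_width: 0.04
```

```bash
python3 look.py 8 side wrist
```

```text
7.65 [ 0.4629 -0.2093  0.0556] [-8.986e+01  1.000e-02  8.041e+01] 0.03995683949677279 [-0.7 -0.3  1.1]
X,Y stop 0.08877033185537306 -0.005320140888890042
```

View pics/side8.png

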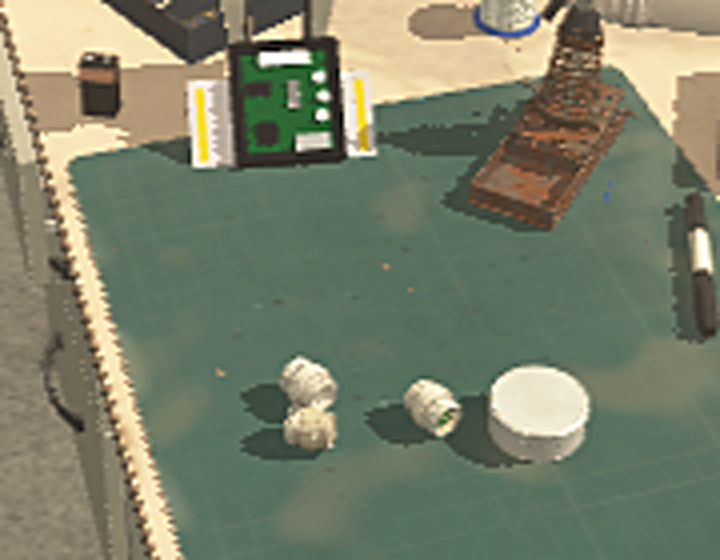

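View pics/wrist8.png

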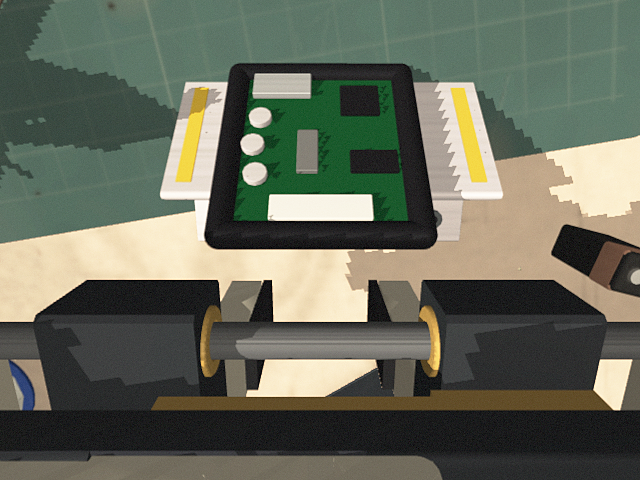

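>>> apply_moves([
  {"tx": -0.006, "ty": 0, "tz": 0, "turn": 0, "gripper": 0.04},
  {"tx": -0.011, "ty": 0, "tz": 0, "turn": 0, "gripper": 0.04},
  {"tx": -0.015, "ty": 0, "tz": 0, "turn": 0, "gripper": 0.04},
  {"tx": -0.017, "ty": 0, "tz": 0, "turn": 0, "gripper": 0.04},
  {"tx": -0.018, "ty": -0.001, "tz": 0, "turn": 0, "gripper": 0.04},
])

```text
time_s: 8.25
tcp_pos: [0.4605, -0.2272, 0.0577]
eef_rot: [-90.0, -0.0, 80.4]
contact_force: [-0.3, -0.2, -0.2]
gripper_width: 0.0398
```

>>> apply_moves([
  {"tx": -0.003, "ty": -0.004, "tz": 0, "turn": 0, "gripper": 0.04},
  {"tx": -0.006, "ty": -0.007, "tz": 0, "turn": 0, "gripper": 0.04},
  {"tx": -0.009, "ty": -0.01, "tz": 0, "turn": 0, "gripper": 0.04},
  {"tx": -0.012, "ty": -0.013, "tz": 0, "turn": 0, "gripper": 0.04},
])

```text
time_s: 8.65
tcp_pos: [0.4586, -0.2388, 0.0709]
eef_rot: [-90.0, -0.0, 80.4]
contact_force: [-0.0, 0.0, -0.0]
gripper_width: 0.0398
```

```bash
python3 look.py 9 side wrist
```

```text
8.65 [ 0.4586 -0.2388  0.0709] [-90.01  -0.    80.44] 0.03980681123695081 [-0.  0. -0.]
X,Y stop 0.05894966591283497 -0.005991213385098973
```

View pics/side9.png

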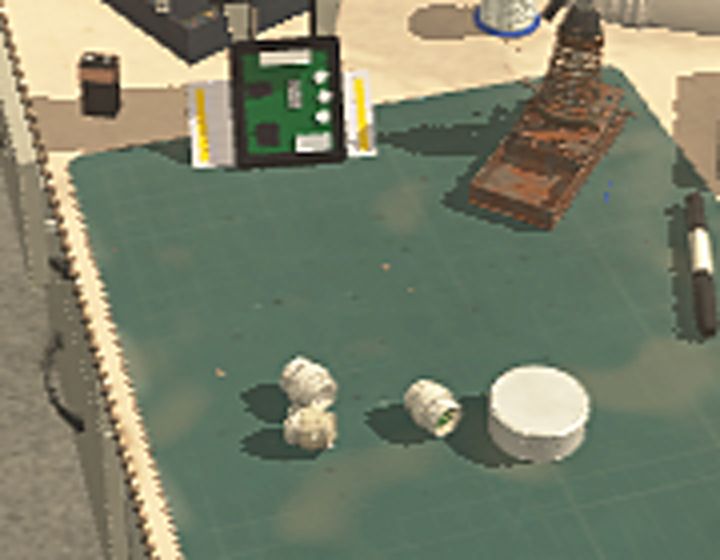

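View pics/wrist9.png

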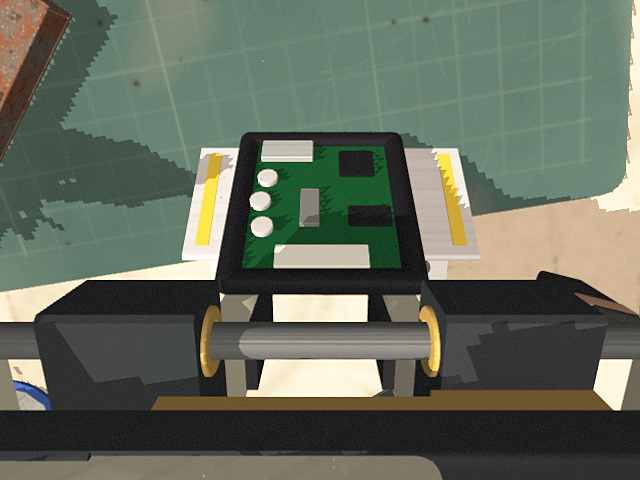

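```bash
cat > tilt.py <<'E'
from h import *
import sys
z=np.load(f"pics/wrist{sys.argv[1]}.npz");d,K,C=z['d'],z['K'],z['C'];P=cloud(K,C,d)
a=np.radians(80.5);X=np.array([np.cos(a),np.sin(a),0]);Y=np.array([-X[1],X[0],0]);o=np.array([.443,-.296,.0022])
f=np.stack([(P-o)@X,(P-o)@Y,(P-o)[...,2]],-1)*1000
m=(d>.1)&(f[...,1]>-40)&(f[...,1]<25)&(f[...,2]>6)&(f[...,0]<75)&(f[...,0]>-20)&(np.indices(d.shape)[0]<285)
S=f[m]
for _ in range(8):
    c=S.mean(0);_,s,vt=np.linalg.svd(S-c,full_matrices=False);n=vt[2]*np.sign(vt[2][2]);e=(S-c)@n;S=S[abs(e)<max(2,2*e.std())]
print(len(S),n,'tilt',np.degrees(np.arccos(n[2])),c); print('min',np.percentile(f[m],1,axis=0),'max',np.percentile(f[m],99,axis=0))
E
python3 tilt.py 8; python3 tilt.py 9
```

```text
31412 [-0.70954884  0.01483589  0.70450006] tilt 45.21083086838125 [29.22415179 -7.88515696 39.89332617]
min [ -5.8937592  -39.35197917   7.7487761 ] max [57.92504935 24.35972181 66.33153706]
23268 [-0.81397671  0.01530837  0.58069576] tilt 54.50050623594177 [22.39074882 -7.80197733 44.19097959]
min [ -6.84283652 -39.40402035   7.74571992] max [43.20780167 24.52771369 74.49341803]
```

>>> apply_moves([
  {"tx": -0.004, "ty": -0.003, "tz": 0, "turn": 0, "gripper": 0.04},
  {"tx": -0.008, "ty": -0.006, "tz": 0, "turn": 0, "gripper": 0.04},
  {"tx": -0.012, "ty": -0.0085, "tz": 0, "turn": 0, "gripper": 0.04},
  {"tx": -0.016, "ty": -0.0105, "tz": 0, "turn": 0, "gripper": 0.04},
  {"tx": -0.02, "ty": -0.0125, "tz": 0, "turn": 0, "gripper": 0.04},
])

```text
time_s: 9.25
tcp_pos: [0.4552, -0.2587, 0.0832]
eef_rot: [-90.0, -0.0, 80.4]
contact_force: [-0.3, -0.8, -0.1]
gripper_width: 0.04
```

```bash
python3 look.py 10 side wrist; python3 tilt.py 10
```

```text
9.25 [ 0.4552 -0.2587  0.0832] [-90.    -0.    80.43] 0.039975023651325645 [-0.3 -0.8 -0.1]
X,Y stop 0.0387626581918801 -0.005888825471127675
17331 [-0.93843932  0.01499672  0.34511846] tilt 69.8109730553624 [10.83275356 -7.88692403 52.82301352]
min [ -8.64192684 -39.41692142   7.3763857 ] max [23.90773511 24.58221825 85.15631297]
```

View pics/wrist10.png

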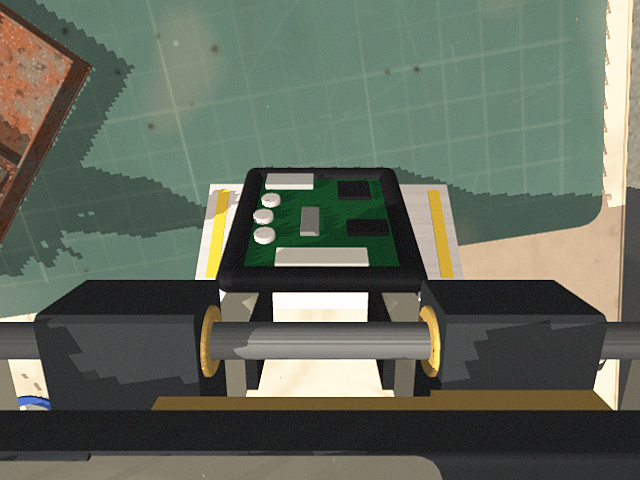

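>>> apply_moves([
  {"tx": -0.005, "ty": -0.0015, "tz": 0, "turn": 0, "gripper": 0.04},
  {"tx": -0.01, "ty": -0.003, "tz": 0, "turn": 0, "gripper": 0.04},
  {"tx": -0.015, "ty": -0.004, "tz": 0, "turn": 0, "gripper": 0.04},
  {"tx": -0.02, "ty": -0.0045, "tz": 0, "turn": 0, "gripper": 0.04},
  {"tx": -0.025, "ty": -0.0045, "tz": 0, "turn": 0, "gripper": 0.04},
])

```text
time_s: 9.85
tcp_pos: [0.4511, -0.2835, 0.0876]
eef_rot: [-90.0, 0.0, 80.4]
contact_force: [0.1, 0.5, 0.8]
gripper_width: 0.0398
```

>>> apply_moves([
  {"tx": -0.005, "ty": 0, "tz": 0, "turn": 0, "gripper": 0.04},
  {"tx": -0.01, "ty": 0, "tz": 0, "turn": 0, "gripper": 0.04},
  {"tx": -0.015, "ty": 0, "tz": 0, "turn": 0, "gripper": 0.04},
  {"tx": -0.02, "ty": 0, "tz": 0, "turn": 0, "gripper": 0.04},
  {"tx": -0.02, "ty": 0, "tz": 0, "turn": 0, "gripper": 0.04},
])

```text
time_s: 10.35
tcp_pos: [0.4477, -0.3033, 0.0875]
eef_rot: [-90.0, 0.0, 80.4]
contact_force: [-0.2, 1.6, 0.2]
gripper_width: 0.04
```

```bash
python3 look.py 11 side wrist
```

```text
10.35 [ 0.4477 -0.3033  0.0875] [-89.99   0.    80.4 ] 0.040018143651071446 [-0.2  1.6  0.2]
X,Y stop -0.006440793813826253 -0.005801108675266809
```

View pics/side11.png

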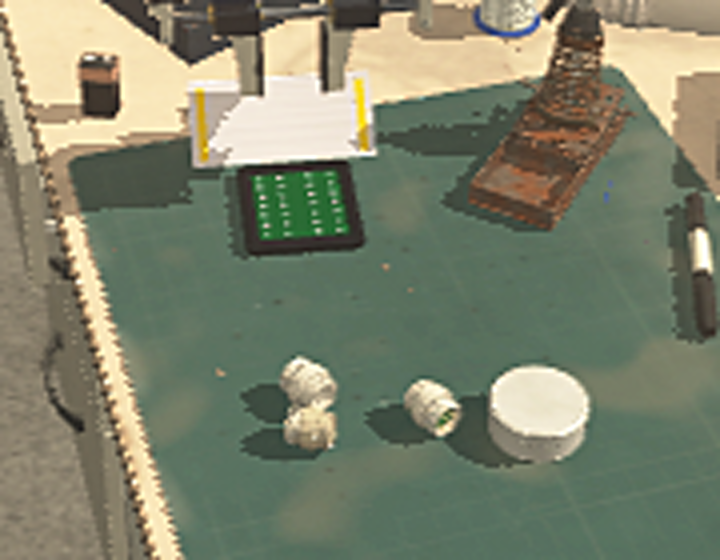

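View pics/wrist11.png

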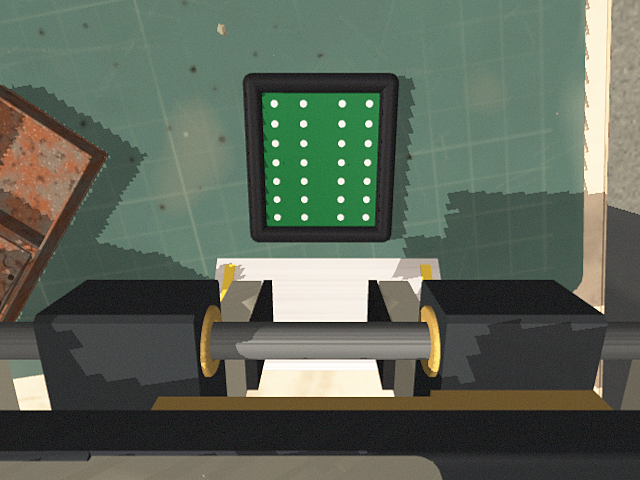

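Flipped: solder dots are up in wrist px (320,155), before the toe. I'll withdraw upward and check flatness.

>>> apply_moves([
  {"tx": 0, "ty": -0.03, "tz": 0, "turn": 0, "gripper": 0.04},
  {"tx": 0, "ty": -0.06, "tz": 0, "turn": 0, "gripper": 0.04},
  {"tx": 0, "ty": -0.1, "tz": 0, "turn": 0, "gripper": 0.04},
  {"tx": 0, "ty": -0.12, "tz": 0, "turn": 0, "gripper": 0.04},
  {"tx": 0, "ty": -0.12, "tz": 0, "turn": 0, "gripper": 0.04},
])

```text
time_s: 10.95
tcp_pos: [0.4496, -0.3032, 0.2112]
eef_rot: [-90.4, 0.1, 80.5]
contact_force: [0.5, 0.7, 0.1]
gripper_width: 0.04
```

```bash
python3 look.py 12 side wrist; python3 - <<'E'
from h import *
z=np.load("pics/wrist12.npz");d,K,C=z['d'],z['K'],z['C'];P=cloud(K,C,d);p=z['p']
hsv=cv2.cvtColor(p,cv2.COLOR_RGB2HSV)
m=(abs(P[...,0]-.43)<.06)&(P[...,1]<-.3)&(P[...,1]>-.42)&(P[...,2]>.0065)&(P[...,2]<.03)&(d>.1)
S=P[m]
for _ in range(5):
    c=S.mean(0);_,s,vt=np.linalg.svd(S-c,full_matrices=False);n=vt[2]*np.sign(vt[2][2]);e=(S-c)@n;S=S[abs(e)<max(.0015,2.0*e.std())]
print('board c',c,'tilt',np.degrees(np.arccos(n[2])),'z pct',np.percentile(P[m][:,2],[5,50,95,99]))
E
```

```text
10.95 [ 0.4496 -0.3032  0.2112] [-9.036e+01  7.000e-02  8.047e+01] 0.039998086953275364 [0.5 0.7 0.1]
X,Y stop -0.006035840238776491 -0.007662549899948255
board c [ 0.44029777 -0.35540273  0.01207272] tilt 0.3277082828215145 z pct [0.01008442 0.01188456 0.01510828 0.0158207 ]
```

View pics/side12.png

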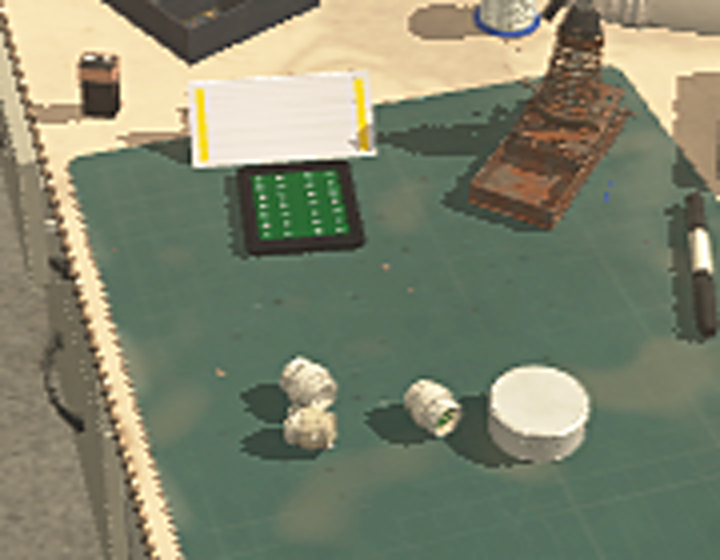

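View pics/wrist12.png

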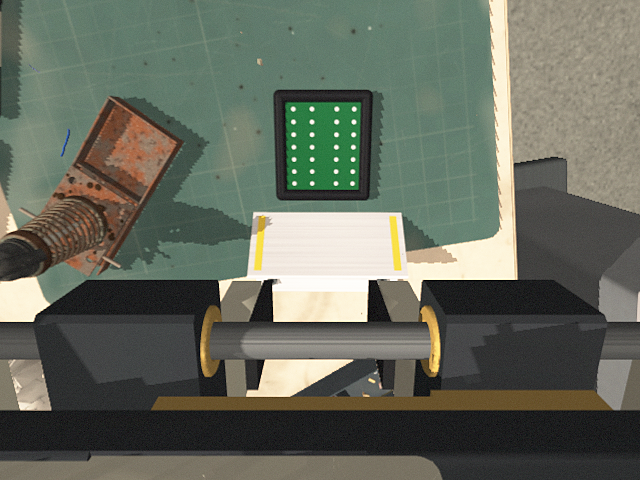

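Board lies flat (tilt 0.3°, top at z ≈ 12 mm as it must be), bystanders unchanged. Handing in.

```bash
python3 -c "
from plant import r
print(r.close_job())"
```

```text
the job is handed in; nothing more can be done
None
```

The board is turned over: its solder side is up and it lies flat on the mat just before the toe of the aluminium stop. I handed the job in at about 11 s.

- **Pushing up:** I pushed the back edge square with two fingertips until the board was flush on the slope. It stayed leaning at a measured 45° after I backed off; the highest force reading was about 8 N.
- **Tipping over:** From behind the stop I followed the arc of the raised edge upwards. The lower edge did not visibly slip, and the board fell over past vertical. It was never gripped or lifted.
- **Last checks:**
  - The pictures showed the solder dots up.
  - The fitted tilt was 0.3° and the board's top was about 12 mm above the bench, as it should be for a 10 mm board on the mat.
  - The gripper was clear, well above everything.
  - The battery, connectors and tin look unmoved in the side pictures. I did not check the spool and tape again, but the arm went nowhere near them.
- **Errors on the way:** My first two move calls were refused for a missing field. My first slope fit was spoiled by depth dropouts, and I redid it without them. No other check failed or disagreed.

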